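# Lock the couscous steamer onto its pot with the spring clip

### The job

Lock the steamer top to the couscous pot for carrying: gently swing the slotted hasp on the pot's bracket all the way down over the pin, then take the spring clip from the trivet and push it, open end first and from outside towards the pot, onto the neck of the pin above the hasp until it snaps and the pin sits fully home in the clip. The pin slides back loosely before it resists, so push by feel and never ram the clip against the pin. Leave the clip sitting on the pin, let go of it, and leave the spice pot, pepper mill and spoon where they stand.

Things in the scene. Friction and masses are not known exactly. Their poses are not given: they have to be found in the camera images.
- hasp (a joint): the hasp's hinge, rad: 0 = flat, closed over the pin; positive = raised (starts raised 0.6 to 1.1, stays where it is left; about 3 N down at hasp_press closes it). The hasp is a steel strap 64 mm wide, 4 mm thick, reaching 125 mm from its hinge, with a slot for the pin centred 80 mm from the hinge. Closed, its top is 118 mm above the counter
- hasp_press (a point): point on the hasp's upper face, 40 mm from its hinge line and 14 mm outward (away from the pot) of the strap's middle; it moves with the hasp. Site axes: y points along the strap to the hinge (the hinge line is 40 mm along +y), x towards the pot, z out of the upper face
- pin_neck (a point): middle of the neck (12 mm diameter) of the upright steel pin on the pot's bracket. With the hasp closed the neck is free from 13 mm below this point to the 16 mm head 13 mm above it (head top 22 mm above). z is up; x points level to the pot's axis: the way to push the clip; the hasp's hinge is 80 mm to +y. The pin's foot slides along +x with 2 to 3 N of drag, by 4 to 34 mm, to a hard stop
- clip_grip (a point): middle of the hairpin spring clip's upright black plastic tab (27 mm long in x, 14 mm wide in y, 36 mm high), 22 mm above the clip's underside, which lies flat on the trivet. x points from the tab to the clip's open end, z up. The steel part ahead of the tab is 10 mm high, 26 mm wide, about 42 mm at the flared mouth. A narrow shank joins it to the tab. Mass about 95 g
- trivet: fixed round green silicone trivet, 176 mm diameter, 10 mm thick, the clip lies on it; origin at the centre of its underside
- spice_pot: bystander: glazed ceramic spice pot with lid, 76 mm diameter, 88 mm high, origin at the centre of its underside
- mill: bystander: black plastic pepper mill with a button on top, 58 mm diameter, 160 mm high, origin at the centre of its underside
- spoon: bystander: wooden spoon 280 mm long lying along its x axis, origin near its middle
- clip_pocket (a point): the pin's axis when fully home in the clip: 65.5 mm ahead (+x) of clip_grip, 5 mm above the clip's underside. Here the pin meets a rigid stop (2 mm of play ahead). 8 mm ahead of it two bulges on sprung legs leave an 8 mm throat that the neck forces apart with 8 to 14 N of push; the mouth ends 30 mm ahead and catches a pin up to 8 mm off centre. More than 20 N would bend it
- pot: couscous pot with steamer top, fixed; origin at the centre of its underside, x points away from the bracket. Pot radius 120 mm, steamer radius up to 128 mm, wire loops at the sides out to 155 mm, knob top 291 mm above the counter. The bracket plate on the -x side (z 104 to 112 mm) is 200 mm wide and ends 206 mm from the pot's axis; the pin stands on it
There are look-alikes about, which are no part of the job. Of the things shaped like the part that bears clip_grip, the bare steel one is meant.

How it is judged:
On the way, in this order (a step that is already met when the one before it is completed fails the run):
1. the hasp lies closed over the pin while the clip is still on the trivet (value of joint hasp below 0.08 rad and height (world z) of clip_grip below 0.06 m), for 0.2 s.
2. the clip has been lifted off the trivet and carried up to the pin (height (world z) of clip_grip above 0.11 m and horizontal distance between clip_grip and pin_neck below 0.15 m), for 0.05 s.
At the end, for the whole second after the job is handed in: the hasp is closed (within 0.08 rad of flat) and the released clip sits on the pin's neck above it, snapped past the bulges: the pin's axis is within -3 to +4 mm (along the clip) and 5 mm (across) of the clip's pocket point, the clip roughly level (within 0.5 rad) (value of joint hasp below 0.08 rad and x of pin_neck in the frame of clip_pocket between -0.003 and 0.004 m and y of pin_neck in the frame of clip_pocket between -0.005 and 0.005 m and z of pin_neck in the frame of clip_pocket between -0.018 and 0.019 m and angle between clip_grip's own z axis and vertical below 0.5 rad and not (contact force between the fingers and clip above 0.1 N)); the robot touches nothing.
It fails at once if the clip was rammed against the pin (more than 20 N) (contact force between clip and pin above 20 N).
It fails at once if the hasp was struck or forced (more than 40 N on it) (contact force between anything else and hasp above 40 N).
It fails at once if the spice pot was disturbed (distance of spice_pot from where it was at the start of the episode above 0.03 m or angle between spice_pot's own z axis and vertical above 0.4 rad).
It fails at once if the pepper mill was disturbed (distance of mill from where it was at the start of the episode above 0.03 m or angle between mill's own z axis and vertical above 0.4 rad).
It fails at once if the spoon was disturbed (distance of spoon from where it was at the start of the episode above 0.03 m).
It also fails if it takes over 72 s, if anything falls off the work surface, if the arm or the gripper's body presses on something with over 40 N, if the wrist force passes 120 N, or if a joint passes its speed limit or range.

### The arm

A 6-joint arm with a two-finger parallel gripper is mounted at the origin on the work surface. World frame = base frame: x ahead of the robot, y to its left, z up, the work surface at z = 0. Lengths are in m, angles in rad, forces in N, time in s.
With the tool pointing down it reaches from about 0.35 to 0.975 m from the base axis. Payload 4.9 kg.
Tool frame: the origin (TCP) lies at the very end of the fingers, on their centre line; the grasp point (between the pads) lies 19 mm behind it; z points along the fingers, y is the line along which they close (so a half turn about z gives the same grasp; the last joint's range is limited). The gripper opens to 85 mm and grips with 20 to 120 N. Pads are 22 mm wide; open, the fingers measure 114 mm over their backs; the gripper's body (76 mm by 85 mm) begins 54 mm behind the grasp point. The pads swing forward as they close: fully open they stand 13 mm farther back than shut.
Start: joints at [1.086, 0.053, 1.613, -0, 1.476, -0.119], TCP at [0.224, 0.584, 0.231] pointing down, gripper open.
Joint ranges: [-3.01, 3.01], [-1.01, 2.22], [0.06, 2.58], [-1.02, 4.17], [0.09, 2.62], [-3.14, 3.14]. Speed limits (rad/s): [2.57, 2.57, 3.14, 3.14, 3.14, 3.14].

### API

Orientations are given as a rotation vector (axis times angle).
In Python, from station import ctrl, imaging gives the robot as it stands.
- The arm moves only by the tool play_rows, never from a script. Its argument "series" is a list of rows, each a list of 3 entries, a list of its own where there are three numbers: the opening, from 0 (shut) to 1 (fully open), then the shift along the tool's x, y, z each as a share of 0.05 m, from -1 to 1, then the turn, a rotation vector about the tool's x, y, z each as a share of 8 degrees, from -1 to 1. In form: [[grip, [dx, dy, dz], [ax, ay, az]], ...]. A call has 1 to 8 rows; each row shifts and turns the commanded pose from where the row before left it, along the tool's axes as they then stand; what a row does not reach is not made up. A row lasts 1/8 s, in which the tool goes at most 62.5 mm and 10.7 degrees, less where a joint would pass 70% of its speed; a pose out of reach is approached as far as the arm can. A call with a number of a shift or a turn outside -1 to 1 is refused whole. A call with a gripper value outside its range is refused whole. The fingers move at their own pace and stop on an object; "force" is the grip in N (left out, the last holds). Time passes only in rows, so rows that do not move let the fingers close. It gives the time, the measured TCP pose, the force, the opening and the grip force at its end, in the units of the state.
- ctrl.get_obs(): the state, without advancing time (a new reading comes with each control period).
- imaging.get_image(name): name is "side" or "top"; returns a dict with "color" (400x640x3 uint8, blue, green, red), "fx", "fy", "cx", "cy" (pixels), "extrinsics" (4x4, takes a point from world to camera coordinates). Camera axes: x right, y down, z forward; pixel columns grow to the right and rows downward; lengths in m; the calibration is good to about 2 mm. A picture is of the moment at which its call begins. There is no depth.
- ctrl.finish_job(): hands the job in; it is judged then, once.
The state is a dict: "t": time; "q": joint angles; "dq": joint speeds; "effort": joint torques, N m; "tool_pos": TCP position; "tool_rot": TCP orientation; "contact_force": force on the tool from outside, world axes, zero at the start; "wrist_torque": the same for the moment, N m; "opening": finger opening in m; "grip_force": force on a finger pad.
Only numpy, scipy, OpenCV 4.12 (cv2) and the standard library are available. Lean on these libraries where they do the work, as an engineer would, in place of code of your own. Each camera call takes 0.05 s, during which the arm holds its last target. There are 200 camera calls.

## Working session

There is one attempt and no reset: what is moved stays moved. The work goes in short steps, Python scripts to look and compute and a tool call to move; the robot and the scene stay as the last step left them, time stands still between calls to the robot, and variables do not carry over. Pictures are saved under pics/ and viewed, at most 10 in all, crops included, and the job is handed in when it is done.

Besides the shell and the picture viewer there is one more tool, called after "Call:" by a JSON object that holds its "method" and its "body". play_rows: Moves the arm, as the interface text tells. Shift numbers are shares of 0.05 m and turn numbers shares of 8 degrees, none past 1 either way. Its arguments: {"type":"object","properties":{"series":{"type":"array"},"force":{"type":"number"}},"required":["series"]}

```bash
mkdir -p pics; ls; cat > h.py <<'E'
import numpy as np, cv2
from station import ctrl, imaging
from scipy.spatial.transform import Rotation as R
def ray(im,u,v):
    E=np.array(im["extrinsics"]);d=E[:3,:3].T@np.array([(u-im["cx"])/im["fx"],(v-im["cy"])/im["fy"],1]);return -E[:3,:3].T@E[:3,3],d
def plane(im,u,v,z):
    o,d=ray(im,u,v);return o+d*(z-o[2])/d[2]
def proj(im,p):
    c=np.array(im["extrinsics"])@np.append(p,1);return im["fx"]*c[0]/c[2]+im["cx"],im["fy"]*c[1]/c[2]+im["cy"]
def tri(a,ua,b,ub):
    o1,d1=ray(a,*ua);o2,d2=ray(b,*ub);s=np.linalg.lstsq(np.c_[d1,-d2],o2-o1,rcond=None)[0];p,q=o1+d1*s[0],o2+d2*s[1];return (p+q)/2,np.linalg.norm(p-q)
E
python3 - <<'E'
from h import *
for n in("top","side"):
    im=imaging.get_image(n);cv2.imwrite(f"pics/{n}0.png",im["color"]);print(n,im["fx"],im["cx"],im["cy"],np.round(im["extrinsics"],3).tolist())
o=ctrl.get_obs();print(o)
E
```

```text
pics
top 472.5003777411656 318.31044538557694 197.43483926232815 [[0.02, -1.0, 0.004, -0.08], [-0.99, -0.02, -0.142, 0.529], [0.142, -0.001, -0.99, 1.345], [0.0, 0.0, 0.0, 1.0]]
side 394.06405862330445 321.40403096497437 201.92438761775077 [[0.912, -0.41, 0.019, -0.504], [-0.298, -0.695, -0.655, 0.177], [0.282, 0.591, -0.756, 0.942], [0.0, 0.0, 0.0, 1.0]]
{'t': 0.1, 'q': array([ 1.08600199e+00,  5.32916985e-02,  1.61414166e+00,  1.00943350e-05,
        1.47602442e+00, -1.19037655e-01]), 'dq': array([ 1.99743448e-03, -1.86645206e-05, -4.50411694e-03, -1.05252501e-03,
       -1.66196735e-04, -6.60629682e-05]), 'effort': array([ 6.41550760e-04, -3.94901454e+01, -3.71365607e+01, -1.40291763e-04,
        3.86935193e-03, -2.07029572e-06]), 'tool_pos': array([0.22328954, 0.5831491 , 0.23019442]), 'tool_rot': array([-5.71230791e-01, -3.08864815e+00,  2.79202545e-03]), 'contact_force': array([ 0.73600517, -0.60579419, -0.19243663]), 'wrist_torque': array([ 0.02492484,  0.06101534, -0.06135292]), 'grip_force': 0.0, 'opening': 0.08544278964251013}
```

View pics/top0.png

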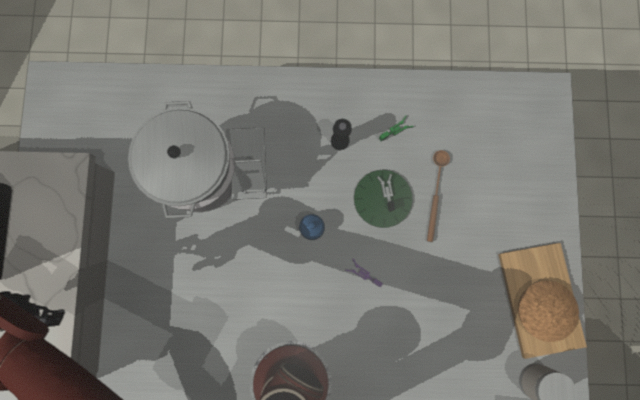

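View pics/side0.png

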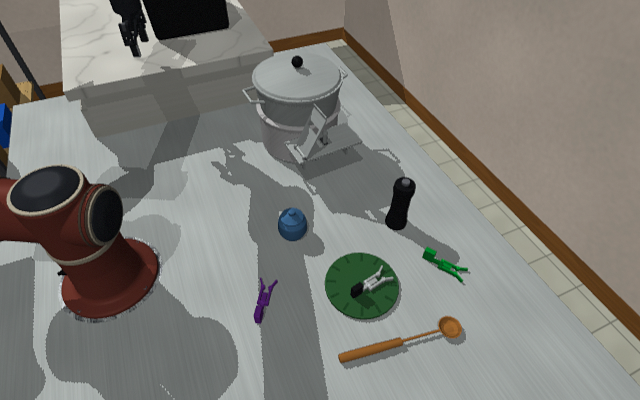

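Candidates for the clip: green one at top (397,130), purple one at top (367,272), and the bare steel one with a black tab on the trivet at top (389,190) / side (370,283). The steel one matches the description, so I'm checking it and the bracket in a close crop.

```bash
python3 - <<'E'
from h import *
t=cv2.imread("pics/top0.png");s=cv2.imread("pics/side0.png")
f=lambda i,x,y:cv2.resize(i[y:y+75,x:x+100],(400,300),interpolation=cv2.INTER_CUBIC)
cv2.imwrite("pics/c1.png",np.vstack([np.hstack([f(t,205,125),f(t,340,155)]),np.hstack([f(s,270,100),f(s,315,245)])]))
E
```

```text
(no output)
```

View pics/c1.png

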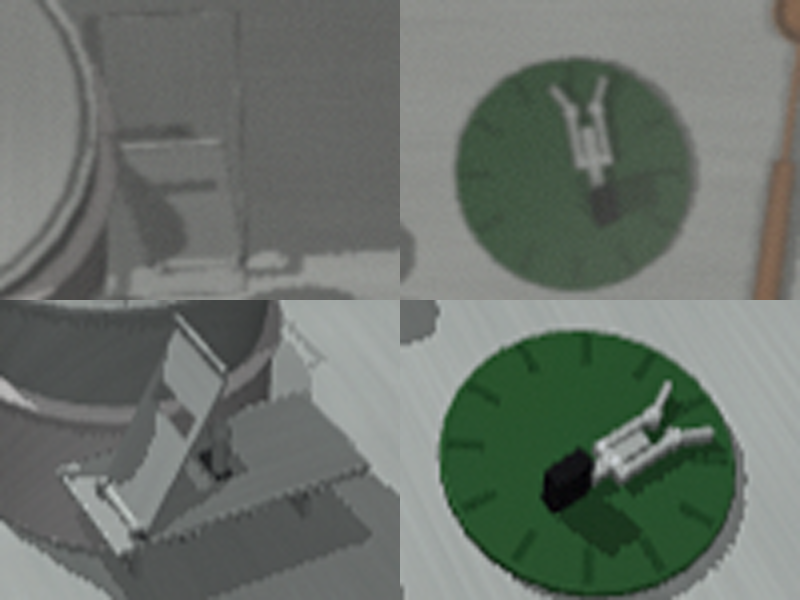

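The crop confirms the steel clip: tab at top (391,206) / side (357,289), mouth tips at top (379,177) and (391,175). The raised hasp has its hinge near top (251,191) and its tip edge at top (235–260,161); the pin is visible behind it in side at about (324,134).

```bash
python3 - <<'E'
from h import *
a=imaging.get_image("top");b=imaging.get_image("side")
P=lambda n,x:print(n,np.round(x,3))
hs=cv2.cvtColor(a["color"],cv2.COLOR_BGR2HSV);g=a["color"].astype(int)
# tab: dark non green in trivet
for n,im,c in(("top",a,(391,206)),("side",b,(357,289))):
    v=im["color"].max(2);m=np.zeros_like(v);x,y=c;m[y-16:y+16,x-14:x+14]=(v[y-16:y+16,x-14:x+14]<(45 if n=="top" else 35));
    k,l,s,ce=cv2.connectedComponentsWithStats(m);i=1+np.argmax(s[1:,4]);print(n,s[i],ce[i])
P("tab",tri(a,(390.75,205.75),b,(357,289.5))[0])
for u,v in((390.75,205.75),):P("tab top@.046",plane(a,u,v,.046))
for p in((378.75,177),(391,175)):P("mouth t",plane(a,*p,.015))
for p in((381.75,266),(393,278)):P("mouth s",plane(b,*p,.015))
P("knob",tri(a,(173.5,151.5),b,(297,60))[0])
P("hinge out t",plane(a,258,191,.118));
for p in((295,146),(304.5,159)):P("hinge s",plane(b,*p,.118))
P("tipL",tri(a,(235.5,161),b,(314.5,104.5)));P("tipR",tri(a,(260.5,161),b,(326,119.5)))
P("corner t",plane(a,265,128,.112));P("corner t2",plane(a,265,197,.112))
P("corner s",plane(b,361,142,.112));P("corner s2",plane(b,304.5,160,.112))
P("pin s z.14",plane(b,324.5,133,.14))
P("pin base s",plane(b,324,141,.112))
for n,im,c in(("spice",a,(312,226)),("mill",a,(342,127)),):P(n,plane(im,*c,.1))
E
```

```text
Traceback (most recent call last):
ValueError: attempt to get argmax of an empty sequence
```

```bash
python3 - <<'E'
from h import *
a=imaging.get_image("top");b=imaging.get_image("side")
P=lambda n,x:print(n,np.round(x,3))
P("tab",tri(a,(390.75,205.75),b,(357,289.5))[0])
P("tab top@.046",plane(a,390.75,205.75,.046))
for p in((378.75,177),(391,175)):P("mouth t",plane(a,*p,.015))
for p in((381.75,266),(393,278)):P("mouth s",plane(b,*p,.015))
P("knob",tri(a,(173.5,151.5),b,(297,60))[0])
P("hinge out t",plane(a,258,191,.118));
for p in((295,146),(304.5,159)):P("hinge s",plane(b,*p,.118))
P("tipL",tri(a,(235.5,161),b,(314.5,104.5))[0]);P("tipR",tri(a,(260.5,161),b,(326,119.5))[0])
P("corner t",plane(a,265,128,.112));P("corner t2",plane(a,265,197,.112))
P("corner s",plane(b,361,142,.112));P("corner s2",plane(b,304.5,160,.112))
P("pin s z.14",plane(b,324.5,133,.14))
P("pin base s",plane(b,324,141,.112))
for n,im,c in(("spice",a,(312,226)),("mill",a,(342,127)),):P(n,plane(im,*c,.1))
E
```

```text
tab [ 0.512 -0.282  0.032]
tab top@.046 [ 0.509 -0.28   0.046]
mouth t [ 0.599 -0.249  0.015]
mouth t [ 0.606 -0.285  0.015]
mouth s [ 0.603 -0.243  0.015]
mouth s [ 0.611 -0.282  0.015]
knob [0.602 0.287 0.28 ]
hinge out t [0.533 0.098 0.118]
hinge s [0.531 0.136 0.118]
hinge s [0.535 0.078 0.118]
tipL [0.592 0.143 0.233]
tipR [0.595 0.08  0.228]
corner t [0.715 0.086 0.112]
corner t2 [0.518 0.079 0.112]
corner s [0.711 0.086 0.112]
corner s2 [0.536 0.08  0.112]
pin s z.14 [0.618 0.131 0.14 ]
pin base s [0.617 0.131 0.112]
spice [ 0.441 -0.053  0.1  ]
mill [ 0.726 -0.132  0.1  ]
```

Call:
{"method": "play_rows", "body": {"series": [[0, [0, 0, -0.3], [0, 0, 1]], [0, [0, 0, -0.3], [0, 0, 1]], [0, [0, 0, 0], [0, 0, 1]], [0, [0, 0, 0], [0, 0, 1]], [0, [0, 0, 0], [0, 0, 1]], [0, [0, 0, 0], [0, 0, 1]], [0, [0, 0, 0], [0, 0, 1]], [0, [0, 0, 0], [0, 0, 1]]]}}

```text
t: 1.3
tool_pos: [0.2235, 0.5836, 0.2611]
tool_rot: [2.127, 2.312, -0.0]
contact_force: [0.3, 0.1, 0.3]
opening: -0.0
grip_force: 0.0
```

```bash
cat >> h.py <<'E'
def st(*targets):
    o=ctrl.get_obs();M=R.from_rotvec(o["tool_rot"]).as_matrix();p=o["tool_pos"]
    print("t",round(o["t"],2),"p",np.round(p,4),"yaw",np.round(np.degrees(np.arctan2(M[1,0],M[0,0])),1),"z",np.round(M[:,2],3),"F",np.round(o["contact_force"],1),"open",round(o["opening"],4),"gf",round(o["grip_force"],1))
    for q in targets:
        print("to",q,"units",np.round(M.T@(np.array(q)-p)/.05,2));p=np.array(q)
E
python3 -c "
from h import *
st((.36,.45,.26),(.37,.2,.26),(.575,.093,.25),(.575,.093,.2))"
```

```text
t 1.3 p [0.2235 0.5836 0.2611] yaw 94.8 z [-0. -0. -1.] F [0.3 0.1 0.3] open -0.0 gf 0.0
to (0.36, 0.45, 0.26) units [-2.89  2.5   0.02]
to (0.37, 0.2, 0.26) units [-5.   -0.22  0.  ]
to (0.575, 0.093, 0.25) units [-2.47  3.91  0.2 ]
to (0.575, 0.093, 0.2) units [0. 0. 1.]
```

Call:
{"method": "play_rows", "body": {"series": [[0, [-0.72, 0.62, 0], [0, 0, 0]], [0, [-0.72, 0.62, 0], [0, 0, 0]], [0, [-0.72, 0.62, 0], [0, 0, 0]], [0, [-0.72, 0.62, 0], [0, 0, 0]], [0, [-0.8, 0, 0], [0, 0, 0.35]], [0, [-0.8, 0, 0], [0, 0, 0]], [0, [-0.8, 0, 0], [0, 0, 0]], [0, [-0.8, 0, 0], [0, 0, 0]]]}}

```text
t: 2.3
tool_pos: [0.3679, 0.2901, 0.2613]
tool_rot: [2.177, 2.264, 0.0]
contact_force: [0.6, 0.2, 0.1]
opening: -0.0
grip_force: 0.0
```

Call:
{"method": "play_rows", "body": {"series": [[0, [-0.8, 0, 0], [0, 0, 0]], [0, [-0.8, 0, 0], [0, 0, 0]], [0, [-0.6, 0.5, 0], [0, 0, 0]], [0, [-0.6, 0.5, 0], [0, 0, 0]], [0, [0, 0, 0], [0, 0, 0]]]}}

```text
t: 2.92
tool_pos: [0.4243, 0.1519, 0.2613]
tool_rot: [2.182, 2.26, -0.0]
contact_force: [-0.7, -0.2, -0.2]
opening: -0.0002
grip_force: 0.0
```

```bash
python3 -c "
from h import *
st((.577,.093,.25),(.577,.093,.2))"
```

```text
t 2.92 p [0.4243 0.1519 0.2613] yaw 92.0 z [-0. -0. -1.] F [-0.7 -0.2 -0.2] open -0.0002 gf 0.0
to (0.577, 0.093, 0.25) units [-1.28  3.01  0.23]
to (0.577, 0.093, 0.2) units [0. 0. 1.]
```

Call:
{"method": "play_rows", "body": {"series": [[0, [-0.32, 0.75, 0], [0, 0, 0]], [0, [-0.32, 0.75, 0], [0, 0, 0]], [0, [-0.32, 0.75, 0], [0, 0, 0]], [0, [-0.32, 0.75, 0], [0, 0, 0]], [0, [0, 0, 0.3], [0, 0, 0]], [0, [0, 0, 0.3], [0, 0, 0]], [0, [0, 0, 0], [0, 0, 0]]]}}

```text
t: 3.8
tool_pos: [0.5735, 0.0961, 0.2287]
tool_rot: [-2.174, -2.263, 0.005]
contact_force: [-0.2, 0.1, 0.3]
opening: -0.0
grip_force: 0.0
```

Call:
{"method": "play_rows", "body": {"series": [[0, [0, 0, 0.15], [0, 0, 0]], [0, [0, 0, 0.15], [0, 0, 0]], [0, [0, 0, 0.15], [0, 0, 0]], [0, [0, 0, 0.15], [0, 0, 0]], [0, [0, 0, 0.15], [0, 0, 0]]]}}

```text
t: 4.42
tool_pos: [0.5758, 0.0953, 0.1935]
tool_rot: [2.178, 2.264, 0.0]
contact_force: [-1.1, 0.3, 1.2]
opening: -0.0002
grip_force: 0.4
```

```bash
python3 -c "
from h import *
st((.577,.093,.119));a=imaging.get_image('top')['color'];b=imaging.get_image('side')['color']
f=lambda i,x,y:cv2.resize(i[y:y+130,x:x+100],(400,520),interpolation=cv2.INTER_CUBIC)
cv2.imwrite('pics/c2.png',np.hstack([f(a,205,95),f(b,270,50)]))"
```

```text
t 4.42 p [0.5758 0.0953 0.1935] yaw 92.2 z [ 0.  0. -1.] F [-1.1  0.3  1.2] open -0.0002 gf 0.4
to (0.577, 0.093, 0.119) units [-0.05  0.02  1.49]
```

View pics/c2.png

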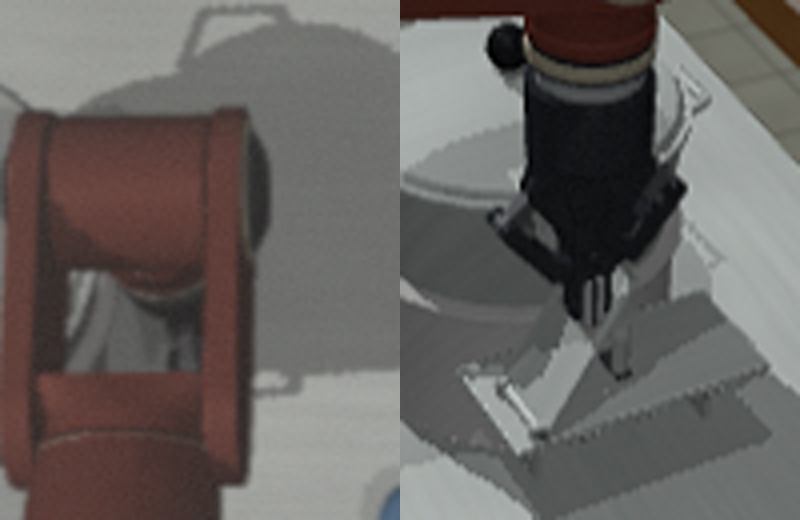

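The fingertips rest on the strap (side, about (319,128)) with light contact; continuing downward.

Call:
{"method": "play_rows", "body": {"series": [[0, [0, 0, 0.15], [0, 0, 0]], [0, [0, 0, 0.15], [0, 0, 0]], [0, [0, 0, 0.15], [0, 0, 0]], [0, [0, 0, 0.15], [0, 0, 0]]]}}

```text
t: 5.03
tool_pos: [0.5788, 0.0955, 0.1663]
tool_rot: [2.174, 2.26, 0.01]
contact_force: [1.0, 0.2, 1.6]
opening: -0.0001
grip_force: 0.5
```

Call:
{"method": "play_rows", "body": {"series": [[0, [0, 0, 0.15], [0, 0, 0]], [0, [0, 0, 0.15], [0, 0, 0]], [0, [0, 0, 0.15], [0, 0, 0]], [0, [0, 0, 0.1], [0, 0, 0]]]}}

```text
t: 5.52
tool_pos: [0.5755, 0.0953, 0.1354]
tool_rot: [-2.177, -2.264, 0.001]
contact_force: [0.9, 0.2, 1.4]
opening: 0.0001
grip_force: 0.7
```

Call:
{"method": "play_rows", "body": {"series": [[0, [0, 0, 0.1], [0, 0, 0]], [0, [0, 0, 0.1], [0, 0, 0]], [0, [0, 0, 0.05], [0, 0, 0]], [0, [0, 0, 0.03], [0, 0, 0]], [0, [0, 0, 0], [0, 0, 0]]]}}

```text
t: 6.15
tool_pos: [0.5755, 0.0953, 0.1221]
tool_rot: [-2.177, -2.264, 0.001]
contact_force: [-0.0, 1.0, -0.2]
opening: 0.0002
grip_force: 0.1
```

Call:
{"method": "play_rows", "body": {"series": [[0, [0, 0, 0.04], [0, 0, 0]], [0, [0, 0, 0.03], [0, 0, 0]], [0, [0, 0, 0], [0, 0, 0]]]}}

```text
t: 6.52
tool_pos: [0.5756, 0.0953, 0.1185]
tool_rot: [-2.177, -2.264, 0.001]
contact_force: [0.1, -0.1, 0.3]
opening: 0.0001
grip_force: 0.1
```

Call:
{"method": "play_rows", "body": {"series": [[0, [0, 0, 0.02], [0, 0, 0]], [0, [0, 0, 0], [0, 0, 0]]]}}

```text
t: 6.78
tool_pos: [0.5757, 0.0953, 0.118]
tool_rot: [-2.177, -2.264, 0.0]
contact_force: [-1.1, -0.5, 3.0]
opening: -0.0002
grip_force: 1.5
```

Call:
{"method": "play_rows", "body": {"series": [[0, [0, 0, 0.02], [0, 0, 0]], [0, [0, 0, 0], [0, 0, 0]]]}}

```text
t: 7.02
tool_pos: [0.5757, 0.0953, 0.118]
tool_rot: [-2.177, -2.264, 0.001]
contact_force: [-3.7, -0.3, 8.7]
opening: -0.0001
grip_force: 3.8
```

Call:
{"method": "play_rows", "body": {"series": [[0, [0, 0, -0.4], [0, 0, 0]], [0, [0, 0, -0.8], [0, 0, 0]], [0, [0, 0, -0.8], [0, 0, 0]], [0, [-0.9, 0, -0.4], [0, 0, 0]], [1, [-0.9, 0, 0], [0, 0, 1]], [1, [-0.9, 0, 0], [0, 0, 1]], [1, [-0.9, 0, 0], [0, 0, 1]], [1, [-0.9, 0, 0], [0, 0, 1]]]}}

```text
t: 8.02
tool_pos: [0.5473, -0.1265, 0.2378]
tool_rot: [2.72, 1.57, 0.002]
contact_force: [1.7, -0.1, 0.0]
opening: 0.0721
grip_force: 0.0
```

Call:
{"method": "play_rows", "body": {"series": [[1, [0, 0, 0], [0, 0, 1]], [1, [0, 0, 0], [0, 0, 1]], [1, [0, 0, 0], [0, 0, 1]], [1, [0, 0, 0], [0, 0, 1]], [1, [0, 0, 0], [0, 0, 1]], [1, [0, 0, 0], [0, 0, 1]], [1, [0, 0, 0], [0, 0, 0]]]}}

```text
t: 8.9
tool_pos: [0.5476, -0.125, 0.2376]
tool_rot: [3.123, 0.337, 0.002]
contact_force: [0.5, -0.0, -0.1]
opening: 0.086
grip_force: 0.0
```

```bash
python3 -c "
from h import *
st((.51,-.281,.14),(.51,-.281,.018));a=imaging.get_image('top')['color'];b=imaging.get_image('side')['color']
f=lambda i,x,y:cv2.resize(i[y:y+75,x:x+80],(400,375),interpolation=cv2.INTER_CUBIC)
cv2.imwrite('pics/c3.png',np.hstack([f(a,205,125),f(b,285,90)]))"
```

```text
t 8.9 p [ 0.5476 -0.125   0.2376] yaw 12.3 z [ 0.001 -0.    -1.   ] F [ 0.5 -0.  -0.1] open 0.086 gf 0.0
to (0.51, -0.281, 0.14) units [-1.4   2.89  1.95]
to (0.51, -0.281, 0.018) units [-0.   -0.    2.44]
```

View pics/c3.png

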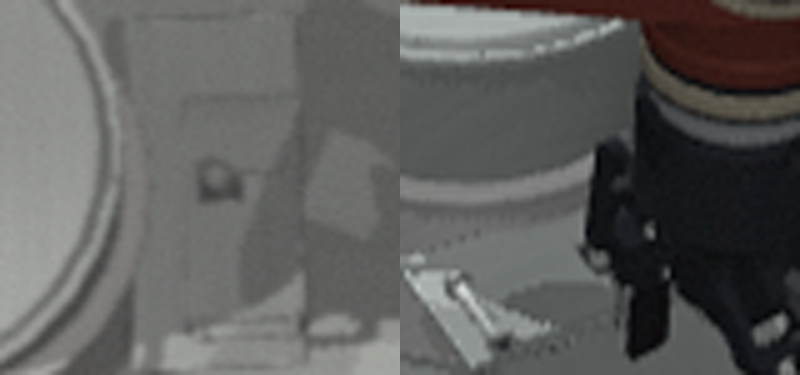

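Hasp is shown closed flat, with the pin head at top pixel (248,160). Moving over the clip.

Call:
{"method": "play_rows", "body": {"series": [[1, [-0.35, 0.72, 0.4], [0, 0, 0]], [1, [-0.35, 0.72, 0.4], [0, 0, 0]], [1, [-0.35, 0.72, 0.4], [0, 0, 0]], [1, [-0.35, 0.72, 0.4], [0, 0, 0]], [1, [0, 0, 0], [0, 0, 0.3]], [1, [0, 0, 0], [0, 0, 0]]]}}

```text
t: 9.75
tool_pos: [0.5093, -0.2809, 0.1567]
tool_rot: [-3.13, -0.271, 0.0]
contact_force: [0.2, 0.2, 0.4]
opening: 0.0857
grip_force: 0.0
```

```bash
python3 -c "
from h import *
st((.511,-.281,.14),(.511,-.281,.018));a=imaging.get_image('top');b=imaging.get_image('side')
print('pin head',plane(a,248,160,.153))
b=b['color']
cv2.imwrite('pics/c4.png',cv2.resize(b[190:330,280:440],(640,560),interpolation=cv2.INTER_CUBIC))"
```

```text
t 9.75 p [ 0.5093 -0.2809  0.1567] yaw 9.9 z [-0.  0. -1.] F [0.2 0.2 0.4] open 0.0857 gf 0.0
to (0.511, -0.281, 0.14) units [0.03 0.01 0.33]
to (0.511, -0.281, 0.018) units [0.   0.   2.44]
pin head [0.61218941 0.12372912 0.153     ]
```

View pics/c4.png

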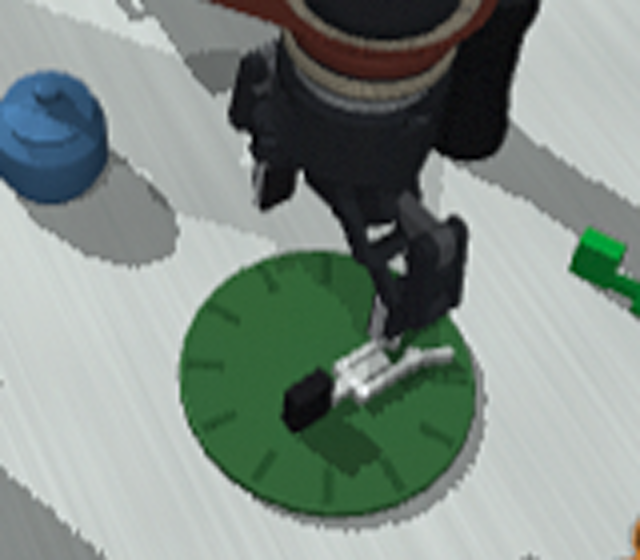

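Gripper is above the tab (crop (308,400)) with open fingers straddling it. Descending.

Call:
{"method": "play_rows", "body": {"series": [[1, [0.03, 0, 0.7], [0, 0, 0]], [1, [0, 0, 0.7], [0, 0, 0]], [1, [0, 0, 0.7], [0, 0, 0]], [1, [0, 0, 0.4], [0, 0, 0]], [1, [0, 0, 0.2], [0, 0, 0]], [1, [0, 0, 0], [0, 0, 0]]]}}

```text
t: 10.6
tool_pos: [0.5112, -0.2802, 0.022]
tool_rot: [3.13, 0.27, 0.0]
contact_force: [-0.1, -1.3, 0.3]
opening: 0.0857
grip_force: 0.0
```

Call:
{"method": "play_rows", "body": {"series": [[0.6, [0, 0, 0], [0, 0, 0]], [0.35, [0, 0, 0], [0, 0, 0]], [0, [0, 0, 0], [0, 0, 0]], [0, [0, 0, 0], [0, 0, 0]], [0, [0, 0, 0], [0, 0, 0]], [0, [0, 0, 0], [0, 0, 0]]], "force": 50}}

```text
t: 11.35
tool_pos: [0.5113, -0.2805, 0.0223]
tool_rot: [3.129, 0.269, 0.001]
contact_force: [0.1, 1.0, 3.6]
opening: 0.0129
grip_force: 49.2
```

Grip is a little high for the push; regripping lower and firmer.

Call:
{"method": "play_rows", "body": {"series": [[0.3, [0, 0, 0], [0, 0, 0]], [0.3, [0, 0, 0.12], [0, 0, 0]], [0.3, [0, 0, 0], [0, 0, 0]], [0, [0, 0, 0], [0, 0, 0]], [0, [0, 0, 0], [0, 0, 0]], [0, [0, 0, 0], [0, 0, 0]]], "force": 90}}

```text
t: 12.1
tool_pos: [0.5108, -0.2801, 0.0156]
tool_rot: [-3.13, -0.27, 0.0]
contact_force: [-0.6, 0.7, -1.5]
opening: 0.0128
grip_force: 88.8
```

Call:
{"method": "play_rows", "body": {"series": [[0, [0, 0, -0.2], [0, 0, 0]], [0, [0, 0, -0.5], [0, 0, 0]], [0, [0, 0, -0.8], [0, 0, 0]], [0, [0, 0, -0.8], [0, 0, 0]], [0, [0, 0, -0.8], [0, 0, 0]], [0, [0, 0, 0], [0, 0, 0]]]}}

```text
t: 12.85
tool_pos: [0.5134, -0.2819, 0.1765]
tool_rot: [3.124, 0.269, 0.012]
contact_force: [1.0, -0.1, -0.6]
opening: 0.0126
grip_force: 88.9
```

```bash
python3 -c "
from h import *
st((.55,-.15,.2))
a=imaging.get_image('top')['color'];b=imaging.get_image('side')['color']
f=lambda i,x,y:cv2.resize(i[y:y+110,x:x+100],(400,440),interpolation=cv2.INTER_CUBIC)
cv2.imwrite('pics/c5.png',np.hstack([f(a,330,130),f(b,310,190)]))"
```

```text
t 12.85 p [ 0.5134 -0.2819  0.1765] yaw 9.8 z [ 0.008 -0.006 -1.   ] F [ 1.  -0.1 -0.6] open 0.0126 gf 88.9
to (0.55, -0.15, 0.2) units [ 1.18 -2.47 -0.48]
```

View pics/c5.png

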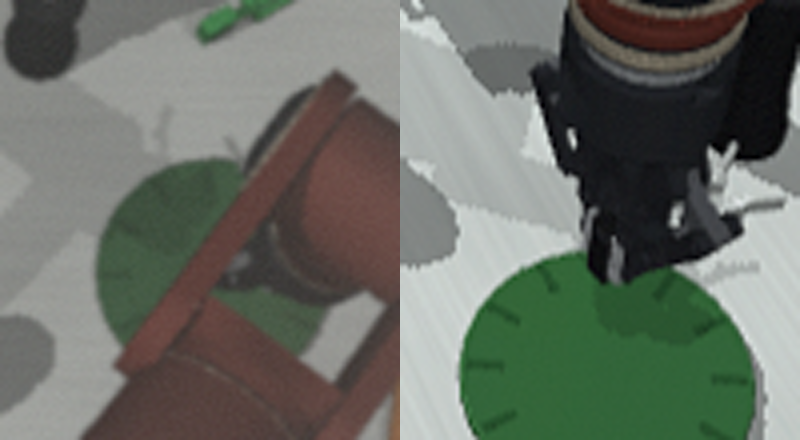

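Clip is held level, open end forward (side crop (750,190)), and the trivet is empty. Raise, turn toward the pot, and carry.

Call:
{"method": "play_rows", "body": {"series": [[0, [0, 0, -0.7], [0, 0, -0.5]], [0, [0, 0, 0], [0, 0, -1]], [0, [0, 0, 0], [0, 0, -1]], [0, [0, 0, 0], [0, 0, -1]], [0, [0, 0, 0], [0, 0, -1]], [0, [0, 0, 0], [0, 0, -1]], [0, [0, 0, 0], [0, 0, -1]], [0, [0, 0, 0], [0, 0, -1]]]}}

```text
t: 13.95
tool_pos: [0.51, -0.2795, 0.2031]
tool_rot: [-2.569, -1.802, 0.002]
contact_force: [0.4, 0.3, -1.2]
opening: 0.0124
grip_force: 89.0
```

Call:
{"method": "play_rows", "body": {"series": [[0, [0, 0, 0], [0, 0, -1]], [0, [0, 0, 0], [0, 0, -1]], [0, [0, 0, 0], [0, 0, -0.8]], [0, [0, 0, 0], [0, 0, 0]]]}}

```text
t: 14.45
tool_pos: [0.5101, -0.2796, 0.2036]
tool_rot: [-2.177, -2.26, 0.001]
contact_force: [-0.3, 0.6, -1.3]
opening: 0.0128
grip_force: 89.0
```

```bash
python3 -c "
from h import *
st((.617,-.0,.21),(.617,0,.1316))"
```

```text
t 14.45 p [ 0.5101 -0.2796  0.2036] yaw 92.2 z [-0.003  0.002 -1.   ] F [-0.3  0.6 -1.3] open 0.0128 gf 89.0
to (0.617, -0.0, 0.21) units [ 5.51  2.35 -0.12]
to (0.617, 0, 0.1316) units [-0.    0.    1.57]
```

Call:
{"method": "play_rows", "body": {"series": [[0, [0.6, 0.29, -0.1], [0, 0, 0]], [0, [0.6, 0.29, 0], [0, 0, 0]], [0, [0.6, 0.29, 0], [0, 0, 0]], [0, [0.6, 0.29, 0], [0, 0, 0]], [0, [0.6, 0.29, 0], [0, 0, 0]], [0, [0.6, 0.29, 0], [0, 0, 0]], [0, [0.6, 0.29, 0], [0, 0, 0]], [0, [0.6, 0.29, 0], [0, 0, 0]]]}}

```text
t: 15.45
tool_pos: [0.6172, -0.0347, 0.2094]
tool_rot: [-2.179, -2.261, 0.002]
contact_force: [0.9, -0.6, -0.8]
opening: 0.0127
grip_force: 89.0
```

Call:
{"method": "play_rows", "body": {"series": [[0, [0, 0, 0.3], [0, 0, 0]], [0, [0, 0, 0.5], [0, 0, 0]], [0, [0, 0, 0.5], [0, 0, 0]], [0, [0, 0, 0.2], [0, 0, 0]], [0, [0, 0, 0], [0, 0, 0]], [0, [0, 0, 0], [0, 0, 0]]]}}

```text
t: 16.2
tool_pos: [0.6181, -0.0363, 0.1369]
tool_rot: [2.177, 2.263, 0.001]
contact_force: [-0.3, 0.8, -0.7]
opening: 0.0129
grip_force: 89.0
```

```bash
python3 -c "
from h import *
st((.617,-.0,.1316))
a=imaging.get_image('top');b=imaging.get_image('side')
o=ctrl.get_obs();M=R.from_rotvec(o['tool_rot']).as_matrix();p=o['tool_pos']
for d in (.0655,.0955):
  m=p+M@np.array([d,0,-.0006]);print(d,np.round(m,4),proj(a,m),proj(b,m))
print('pin neck',proj(b,(.6125,.124,.131)),'head top',proj(b,(.6125,.124,.153)))
a=a['color'];b=b['color']
f=lambda i,x,y:cv2.resize(i[y:y+100,x:x+80],(400,500),interpolation=cv2.INTER_CUBIC)
cv2.imwrite('pics/c6.png',np.hstack([f(a,225,110),f(b,290,90)]))"
```

```text
t 16.2 p [ 0.6181 -0.0363  0.1369] yaw 92.2 z [ 0.002 -0.    -1.   ] F [-0.3  0.8 -0.7] open 0.0129 gf 89.0
to (0.617, -0.0, 0.1316) units [0.73 0.01 0.11]
0.0655 [0.6158 0.0293 0.1378] (np.float64(283.27132511361634), np.float64(160.64863792420556)) (np.float64(340.0169174707504), np.float64(156.9341325874416))
0.0955 [0.6146 0.0593 0.1378] (np.float64(272.32635658398505), np.float64(160.8414183392286)) (np.float64(334.6782604152173), np.float64(149.97633643194004))
pin neck (np.float64(323.81916597020006), np.float64(137.6009116324417)) head top (np.float64(324.0135030152951), np.float64(131.31161236247027))
```

View pics/c6.png

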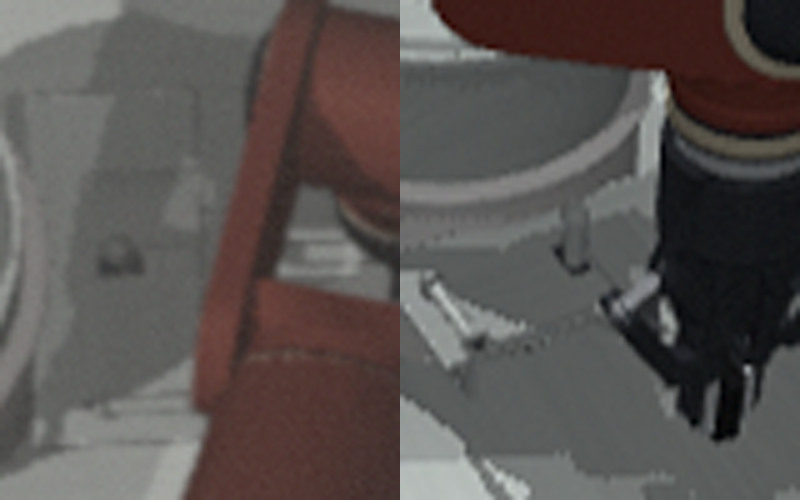

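Pin head sits at top (249,160) / side (325,130), matching my estimate; the clip lines up within about 1 mm. Approach fast, then by feel.

Call:
{"method": "play_rows", "body": {"series": [[0, [0.1, 0, 0.11], [0, 0, 0]], [0, [0.3, 0, 0], [0, 0, 0]], [0, [0.3, 0, 0], [0, 0, 0]], [0, [0.3, 0, 0], [0, 0, 0]], [0, [0.2, 0, 0], [0, 0, 0]], [0, [0.1, 0, 0], [0, 0, 0]], [0, [0, 0, 0], [0, 0, 0]]]}}

```text
t: 17.18
tool_pos: [0.615, 0.0294, 0.1303]
tool_rot: [2.177, 2.265, -0.0]
contact_force: [0.2, 0.2, -1.1]
opening: 0.0129
grip_force: 89.0
```

Call:
{"method": "play_rows", "body": {"series": [[0, [0.04, 0, 0], [0, 0, 0]], [0, [0.04, 0, 0], [0, 0, 0]], [0, [0.04, 0, 0], [0, 0, 0]], [0, [0.04, 0, 0], [0, 0, 0]]]}}

```text
t: 17.68
tool_pos: [0.6147, 0.0371, 0.1303]
tool_rot: [-2.178, -2.264, 0.0]
contact_force: [0.2, -0.1, -0.5]
opening: 0.0127
grip_force: 89.0
```

Call:
{"method": "play_rows", "body": {"series": [[0, [0.04, 0, 0], [0, 0, 0]], [0, [0.04, 0, 0], [0, 0, 0]], [0, [0.04, 0, 0], [0, 0, 0]], [0, [0.04, 0, 0], [0, 0, 0]]]}}

```text
t: 18.18
tool_pos: [0.6145, 0.0446, 0.1304]
tool_rot: [2.177, 2.264, -0.001]
contact_force: [0.0, -3.7, -0.7]
opening: 0.0127
grip_force: 89.0
```

Call:
{"method": "play_rows", "body": {"series": [[0, [0.04, 0, 0], [0, 0, 0]], [0, [0.04, 0, 0], [0, 0, 0]]]}}

```text
t: 18.42
tool_pos: [0.6142, 0.0489, 0.1303]
tool_rot: [2.178, 2.264, -0.0]
contact_force: [-0.1, -3.1, -0.3]
opening: 0.0124
grip_force: 89.0
```

Call:
{"method": "play_rows", "body": {"series": [[0, [0.04, 0, 0], [0, 0, 0]], [0, [0.04, 0, 0], [0, 0, 0]]]}}

```text
t: 18.68
tool_pos: [0.6145, 0.0519, 0.1305]
tool_rot: [2.176, 2.262, -0.002]
contact_force: [1.8, -7.9, -2.4]
opening: 0.0128
grip_force: 89.0
```

Call:
{"method": "play_rows", "body": {"series": [[0, [0, 0, 0], [0, 0, 0]], [0, [0.01, 0, 0], [0, 0, 0]]]}}

```text
t: 18.92
tool_pos: [0.6147, 0.0521, 0.1306]
tool_rot: [2.176, 2.261, -0.002]
contact_force: [1.6, -7.6, -0.9]
opening: 0.0128
grip_force: 89.0
```

Call:
{"method": "play_rows", "body": {"series": [[0, [0.01, 0, 0], [0, 0, 0]]]}}

```text
t: 19.05
tool_pos: [0.6148, 0.0524, 0.1307]
tool_rot: [2.176, 2.261, -0.002]
contact_force: [2.3, -8.0, -1.2]
opening: 0.0128
grip_force: 88.9
```

Call:
{"method": "play_rows", "body": {"series": [[0, [0.01, 0, 0], [0, 0, 0]]]}}

```text
t: 19.18
tool_pos: [0.6149, 0.0526, 0.1308]
tool_rot: [2.175, 2.26, -0.002]
contact_force: [3.2, -8.7, -0.7]
opening: 0.0127
grip_force: 88.9
```

Sideways force builds up; shift a little toward it and continue.

Call:
{"method": "play_rows", "body": {"series": [[0, [0, 0.02, 0], [0, 0, 0]], [0, [0, 0, 0], [0, 0, 0]]]}}

```text
t: 19.42
tool_pos: [0.6158, 0.0536, 0.1307]
tool_rot: [2.176, 2.262, 0.0]
contact_force: [2.0, -5.1, -0.6]
opening: 0.0127
grip_force: 89.0
```

Call:
{"method": "play_rows", "body": {"series": [[0, [0.01, 0, 0], [0, 0, 0]], [0, [0, 0, 0], [0, 0, 0]]]}}

```text
t: 19.68
tool_pos: [0.6158, 0.0537, 0.1308]
tool_rot: [2.176, 2.261, -0.001]
contact_force: [2.0, -7.9, -1.0]
opening: 0.0125
grip_force: 89.0
```

Call:
{"method": "play_rows", "body": {"series": [[0, [0.01, 0.01, 0], [0, 0, 0]], [0, [0, 0, 0], [0, 0, 0]]]}}

```text
t: 19.92
tool_pos: [0.616, 0.0538, 0.1307]
tool_rot: [2.175, 2.261, -0.003]
contact_force: [0.8, -7.8, 0.4]
opening: 0.0129
grip_force: 89.1
```

Call:
{"method": "play_rows", "body": {"series": [[0, [0.01, 0.01, 0], [0, 0, 0]], [0, [0, 0, 0], [0, 0, 0]]]}}

```text
t: 20.18
tool_pos: [0.6162, 0.0538, 0.1308]
tool_rot: [2.175, 2.262, -0.005]
contact_force: [0.2, -10.7, 0.7]
opening: 0.0129
grip_force: 89.2
```

Call:
{"method": "play_rows", "body": {"series": [[0, [0.01, 0, 0], [0, 0, 0]], [0, [0, 0, 0], [0, 0, 0]]]}}

```text
t: 20.42
tool_pos: [0.6163, 0.0539, 0.1309]
tool_rot: [2.175, 2.261, -0.006]
contact_force: [-0.3, -11.3, 1.0]
opening: 0.0127
grip_force: 89.2
```

Call:
{"method": "play_rows", "body": {"series": [[0, [0.01, 0, 0], [0, 0, 0]], [0, [0, 0, 0], [0, 0, 0]]]}}

```text
t: 20.68
tool_pos: [0.6163, 0.054, 0.1309]
tool_rot: [2.174, 2.261, -0.007]
contact_force: [0.3, -12.3, 0.3]
opening: 0.013
grip_force: 89.2
```

Call:
{"method": "play_rows", "body": {"series": [[0, [0.01, 0, 0], [0, 0, 0]], [0, [0, 0, 0], [0, 0, 0]]]}}

```text
t: 20.92
tool_pos: [0.6162, 0.0545, 0.1308]
tool_rot: [2.175, 2.261, -0.007]
contact_force: [-0.4, -10.8, 0.3]
opening: 0.0127
grip_force: 89.2
```

Call:
{"method": "play_rows", "body": {"series": [[0, [0.01, 0, 0], [0, 0, 0]], [0, [0, 0, 0], [0, 0, 0]]]}}

```text
t: 21.18
tool_pos: [0.6162, 0.0549, 0.1307]
tool_rot: [2.174, 2.26, -0.007]
contact_force: [-0.6, -12.8, 0.6]
opening: 0.0127
grip_force: 89.2
```

Call:
{"method": "play_rows", "body": {"series": [[0, [0.01, 0, 0], [0, 0, 0]], [0, [0, 0, 0], [0, 0, 0]]]}}

```text
t: 21.42
tool_pos: [0.6163, 0.0549, 0.1308]
tool_rot: [2.174, 2.26, -0.008]
contact_force: [0.6, -13.8, -0.0]
opening: 0.0132
grip_force: 89.2
```

Call:
{"method": "play_rows", "body": {"series": [[0, [0.01, 0, 0], [0, 0, 0]], [0, [0, 0, 0], [0, 0, 0]]]}}

```text
t: 21.68
tool_pos: [0.6161, 0.056, 0.1306]
tool_rot: [2.175, 2.261, -0.007]
contact_force: [-0.7, -11.2, -0.4]
opening: 0.013
grip_force: 89.1
```

Call:
{"method": "play_rows", "body": {"series": [[0, [0.01, 0, 0], [0, 0, 0]], [0, [0, 0, 0], [0, 0, 0]]]}}

```text
t: 21.92
tool_pos: [0.616, 0.057, 0.1304]
tool_rot: [2.175, 2.261, -0.006]
contact_force: [0.4, -10.2, 0.0]
opening: 0.0129
grip_force: 89.1
```

Call:
{"method": "play_rows", "body": {"series": [[0, [0.01, 0, 0], [0, 0, 0]], [0, [0, 0, 0], [0, 0, 0]]]}}

```text
t: 22.18
tool_pos: [0.6159, 0.058, 0.1304]
tool_rot: [2.176, 2.262, -0.005]
contact_force: [0.1, -8.3, -0.4]
opening: 0.0126
grip_force: 89.1
```

Call:
{"method": "play_rows", "body": {"series": [[0, [0.01, 0, 0], [0, 0, 0]], [0, [0, 0, 0], [0, 0, 0]]]}}

```text
t: 22.42
tool_pos: [0.6159, 0.0589, 0.1303]
tool_rot: [2.176, 2.262, -0.004]
contact_force: [0.2, -8.5, 0.3]
opening: 0.0128
grip_force: 89.1
```

Call:
{"method": "play_rows", "body": {"series": [[0, [0.01, 0, 0], [0, 0, 0]], [0, [0.01, 0, 0], [0, 0, 0]], [0, [0, 0, 0], [0, 0, 0]]]}}

```text
t: 22.8
tool_pos: [0.6158, 0.0606, 0.1303]
tool_rot: [2.177, 2.263, -0.002]
contact_force: [0.4, -4.7, -1.2]
opening: 0.0122
grip_force: 89.1
```

Call:
{"method": "play_rows", "body": {"series": [[0, [0.01, 0, 0], [0, 0, 0]], [0, [0.01, 0, 0], [0, 0, 0]], [0, [0, 0, 0], [0, 0, 0]]]}}

```text
t: 23.18
tool_pos: [0.6156, 0.0629, 0.1302]
tool_rot: [-2.177, -2.264, -0.001]
contact_force: [-0.1, -2.0, -1.0]
opening: 0.0126
grip_force: 89.0
```

Call:
{"method": "play_rows", "body": {"series": [[0, [0.01, 0, 0], [0, 0, 0]], [0, [0, 0, 0], [0, 0, 0]]]}}

```text
t: 23.42
tool_pos: [0.6156, 0.0637, 0.1303]
tool_rot: [-2.177, -2.264, -0.001]
contact_force: [0.7, -0.7, -0.8]
opening: 0.0124
grip_force: 89.0
```

Call:
{"method": "play_rows", "body": {"series": [[0, [0.01, 0, 0], [0, 0, 0]], [0, [0.01, 0, 0], [0, 0, 0]], [0, [0, 0, 0], [0, 0, 0]]]}}

```text
t: 23.8
tool_pos: [0.6156, 0.0645, 0.1303]
tool_rot: [-2.177, -2.264, -0.001]
contact_force: [-0.0, -0.2, -0.7]
opening: 0.0127
grip_force: 89.0
```

Call:
{"method": "play_rows", "body": {"series": [[0, [0.01, 0, 0], [0, 0, 0]], [0, [0.01, 0, 0], [0, 0, 0]], [0, [0, 0, 0], [0, 0, 0]]]}}

```text
t: 24.18
tool_pos: [0.6156, 0.0654, 0.1303]
tool_rot: [-2.177, -2.264, -0.001]
contact_force: [1.9, 0.3, -1.6]
opening: 0.0128
grip_force: 89.0
```

Call:
{"method": "play_rows", "body": {"series": [[0, [0.01, 0, 0], [0, 0, 0]], [0, [0, 0, 0], [0, 0, 0]]]}}

```text
t: 24.42
tool_pos: [0.6156, 0.0658, 0.1304]
tool_rot: [-2.178, -2.264, -0.001]
contact_force: [1.7, 1.0, -1.4]
opening: 0.0128
grip_force: 89.0
```

Call:
{"method": "play_rows", "body": {"series": [[0, [0.01, 0, 0], [0, 0, 0]], [0, [0.01, 0, 0], [0, 0, 0]], [0, [0, 0, 0], [0, 0, 0]]]}}

```text
t: 24.8
tool_pos: [0.6153, 0.0667, 0.1301]
tool_rot: [-2.177, -2.264, 0.001]
contact_force: [0.7, 0.5, -0.8]
opening: 0.0128
grip_force: 89.0
```

Call:
{"method": "play_rows", "body": {"series": [[0, [0.01, 0, 0], [0, 0, 0]], [0, [0, 0, 0], [0, 0, 0]]]}}

```text
t: 25.05
tool_pos: [0.6154, 0.0672, 0.1302]
tool_rot: [-2.177, -2.264, 0.0]
contact_force: [0.8, -0.5, -1.1]
opening: 0.0129
grip_force: 89.0
```

Call:
{"method": "play_rows", "body": {"series": [[0, [0.01, 0, 0], [0, 0, 0]], [0, [0, 0, 0], [0, 0, 0]]]}}

```text
t: 25.3
tool_pos: [0.6154, 0.0675, 0.1303]
tool_rot: [2.177, 2.264, -0.0]
contact_force: [-0.8, -0.4, -0.5]
opening: 0.0125
grip_force: 89.0
```

Call:
{"method": "play_rows", "body": {"series": [[0, [0.01, 0, 0], [0, 0, 0]], [0, [0.01, 0, 0], [0, 0, 0]], [0, [0, 0, 0], [0, 0, 0]]]}}

```text
t: 25.68
tool_pos: [0.6155, 0.0678, 0.1304]
tool_rot: [2.177, 2.263, -0.002]
contact_force: [-0.2, -5.4, -0.1]
opening: 0.0123
grip_force: 89.1
```

Call:
{"method": "play_rows", "body": {"series": [[0, [0.01, 0, 0], [0, 0, 0]], [0, [0.01, 0, 0], [0, 0, 0]], [0, [0, 0, 0], [0, 0, 0]]]}}

```text
t: 26.05
tool_pos: [0.6155, 0.0679, 0.1306]
tool_rot: [2.176, 2.262, -0.004]
contact_force: [-1.2, -7.5, 0.5]
opening: 0.0128
grip_force: 89.2
```

Rigid stop felt; back off slightly, lower near the hasp, and release.

Call:
{"method": "play_rows", "body": {"series": [[0, [-0.02, 0, 0.02], [0, 0, 0]], [0, [-0.01, 0, 0.02], [0, 0, 0]], [0, [0, 0, 0.02], [0, 0, 0]], [0, [0, 0, 0.02], [0, 0, 0]], [0, [0, 0, 0], [0, 0, 0]]]}}

```text
t: 26.68
tool_pos: [0.6161, 0.0677, 0.1269]
tool_rot: [2.177, 2.263, 0.001]
contact_force: [0.9, -6.0, 2.1]
opening: 0.0127
grip_force: 89.5
```

Call:
{"method": "play_rows", "body": {"series": [[0.2, [0, 0, 0], [0, 0, 0]], [0.3, [0, 0, 0], [0, 0, 0]], [0.5, [0, 0, 0], [0, 0, 0]], [0.5, [0, 0, 0], [0, 0, 0]]], "force": 20}}

```text
t: 27.18
tool_pos: [0.6153, 0.0685, 0.1262]
tool_rot: [-2.177, -2.264, -0.0]
contact_force: [-0.5, 0.2, -0.3]
opening: 0.0426
grip_force: 0.0
```

Call:
{"method": "play_rows", "body": {"series": [[0.5, [0, 0, -0.3], [0, 0, 0]], [0.5, [0, 0, -0.6], [0, 0, 0]], [0.5, [0, 0, -0.8], [0, 0, 0]], [0.5, [-0.8, 0, -0.5], [0, 0, 0]], [0.5, [-0.9, 0, 0], [0, 0, 0]], [0.5, [-0.9, -0.5, 0], [0, 0, 0]], [0.5, [-0.9, -0.5, 0], [0, 0, 0]], [0.5, [-0.9, -0.5, 0], [0, 0, 0]]]}}

```text
t: 28.18
tool_pos: [0.5486, -0.156, 0.2378]
tool_rot: [2.176, 2.263, 0.001]
contact_force: [0.2, -0.1, 0.0]
opening: 0.0427
grip_force: 0.0
```

```bash
python3 -c "
from h import *
st()
a=imaging.get_image('top')['color'];b=imaging.get_image('side')['color']
f=lambda i,x,y:cv2.resize(i[y:y+100,x:x+80],(400,500),interpolation=cv2.INTER_CUBIC)
cv2.imwrite('pics/c7.png',np.hstack([f(a,225,110),f(b,290,90)]))"
```

```text
t 28.18 p [ 0.5486 -0.156   0.2378] yaw 92.3 z [ 0.002 -0.001 -1.   ] F [ 0.2 -0.1  0. ] open 0.0427 gf 0.0
```

View pics/c7.png

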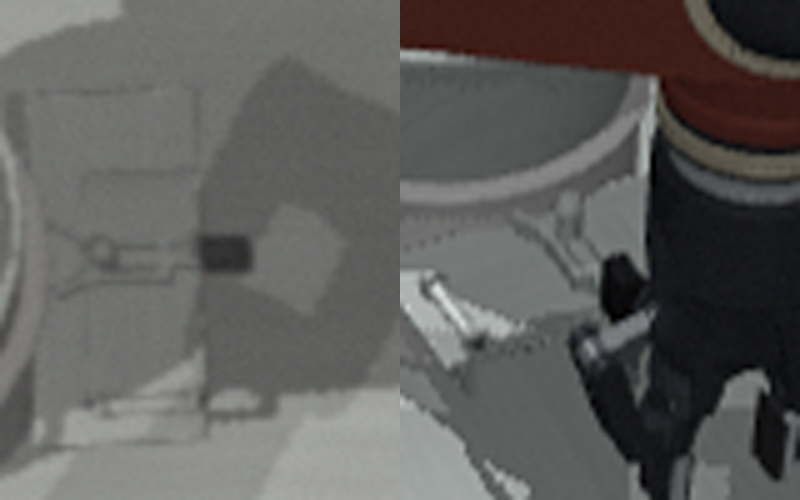

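The clip lies level on the pin: tab at top (270,161), pin head at (245,160), so about 66 mm apart as required, and the fingers are clear.

```bash
python3 -c "
from h import *
print(ctrl.finish_job())"
```

```text
the job is handed in; nothing more can be done
None
```

The job is handed in (the hand-in call returned no verdict): the hasp is closed over the pin, and the clip is snapped on and released, with the pin at the clip's rigid stop. The clip's push peaked at about 14 N and the hasp's at about 9 N. The spice pot, mill and spoon were not touched on the path I took, though I did not re-measure them at the end.

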